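# Draw the bolt of the template bin and tip the template out

### The arm

A 7-joint arm with a two-finger parallel gripper is mounted at the origin on a cart in front of the work surface, level with it; the furniture and walls round the work are solid. World frame = base frame: x ahead of the robot, y to its left, z up, the work surface at z = 0. Lengths are in m, angles in rad, forces in N, time in s.
With the tool pointing down it reaches from about 0.4 to 0.875 m from the base axis. Payload 19.3 kg.
Tool frame: the origin (TCP) lies at the very end of the fingers, on their centre line; the grasp point (between the pads) lies 19 mm behind it; z points along the fingers, y is the line along which they close (so a half turn about z gives the same grasp; the last joint's range is limited). The gripper opens to 85 mm and grips with 20 to 120 N. Pads are 22 mm wide; open, the fingers measure 114 mm over their backs; the gripper's body (76 mm by 85 mm) begins 54 mm behind the grasp point. The pads swing forward as they close: fully open they stand 13 mm farther back than shut.
Start: joints at [1.24, 0.521, -0.036, 1.599, 0.021, 1.021, -0.113], TCP at [0.161, -0.604, 0.231] pointing down, gripper open.
Joint ranges: [-2.91, 2.91], [-0.3, 2.13], [-1.5, 1.42], [0.17, 2.43], [-1.26, 4.41], [0.16, 1.93], [-2.52, 2.52]. Speed limits (rad/s): [1.89, 1.89, 2.39, 2.39, 3.01, 3.01, 3.01].

### API

Orientations are given as [roll, pitch, yaw] about the fixed x, y, z axes, in that order (R = Rz(yaw) Ry(pitch) Rx(roll)).
In Python, from workcell import bot gives the robot as it stands.
- The arm moves only by the tool carry_out, never from a script. Its argument "rows" is a list that holds one entry, the list of rows, each a list of 4 numbers: the shift along the tool's x, y, z in m, then the turn about the tool's z in degrees. In form: [[[x, y, z, twist], ...]]. A call has 1 to 12 rows; each row is the pose to reach, as a shift and turn from the pose commanded when the call began, along the tool's axes at that moment; what a row does not reach only later rows make up. A row lasts 1/12 s, in which the tool goes at most 41.7 mm and 7.16 degrees, less where a joint would pass 70% of its speed; a pose out of reach is approached as far as the arm can. A call with a gripper value outside its range is refused whole. "grip" is the finger opening in m, from 0 to 0.0854, set as the call begins (left out, the last holds). The fingers move at their own pace and stop on an object; "grip_force" is the grip in N (left out, the last holds). Time passes only in rows, so rows that repeat a pose let the fingers close. It gives the time, the measured TCP pose, the force, the opening and the grip force at its end, in the units of the state.
- bot.observe(): the state, without advancing time (a new reading comes with each control period).
- bot.grab_frame(name): name is "scene" or "top" or "wrist"; returns a dict with "pixels" (420x560x3 uint8, red, green, blue), "K" (3x3 intrinsics, pixels), "pose" (4x4, takes a point from camera to world coordinates). Camera axes: x right, y down, z forward; pixel columns grow to the right and rows downward; lengths in m; the calibration is good to about 2 mm. A picture is of the moment at which its call begins. There is no depth.
- bot.job_done(): hands the job in; it is judged then, once.
Trained networks look in a picture, given as the dict that the camera call returned (one of the last four; its "shot" number tells which), for a name from the list of things; names that differ only in an ending like _2 or _b are one class to them, and where a whole thing is asked for, a point or a joint stands for the part that bears it (a point fixed in the world has none). Each returns a list of dicts, best first, with "conf" (0 to 1); they miss things now and then, are a little off and sometimes report something else, mostly with a low value. They report only what shows in the picture. A call takes as long as a camera call.
- bot.look_for(picture, label): "position" ([column, row] in pixels, amid what is visible of it).
- bot.regions_of(picture, label): "region" (420x560 bool, what is visible of it) and "position" ([column, row] in pixels, amid what is visible of it).
- bot.spot_point(picture, label): "position" ([column, row] in pixels: a listed point, or the origin of a listed thing).
The state is a dict: "clock": time; "qpos": joint angles; "qd": joint speeds; "joint_efforts": joint torques, N m; "position": TCP position; "tool_rot": TCP orientation; "force": force on the tool from outside, world axes, zero at the start; "moment": the same for the moment, N m; "grip_width": finger opening in m; "finger_force": force on a finger pad.
Only numpy, scipy, OpenCV 4.12 (cv2) and the standard library are available. Lean on these libraries where they do the work, as an engineer would, in place of code of your own. Each camera call takes 0.05 s, during which the arm holds its last target. There are 200 camera calls.

### The job

Get the plywood template out of its leaning bin for edge dressing. First draw the bolt that locks it in: lift the lever out of its notch, slide it back as far as its stop, whose setting you must feel for without ramming it, and lay the lever down again in the open notch so that the bolt stays back. Then tip the template out by its free end and stand it on its long edge between the two battens of the rest, pushed down to the base and with neither end sticking out past the battens; leave the jar, pot, bowl and sanding block where they are.

Things in the scene. Friction and masses are not known exactly. Their poses are not given: they have to be found in the camera images.
- bin: Plywood bin, fixed on a base board 144 x 352 x 10 mm, with a slot that leans 30 degrees towards the robot. Frame: origin on the bench under the slot's middle, z up, y along the slot towards the bolt's end, x to the back. The slot's mouth points along w = (-0.5, 0, 0.866); the slot is 14 mm wide along v = (0.866, 0, 0.5)
- slot_floor (a point): middle of the slot's floor (axes as the bin's; w below is measured from here). Slot 168 mm long (y -84 to 84). Its side walls, 10 mm thick, reach w = 70 mm at the bolt's end, slope down from y = 12 to y = -18 mm, and reach only 40 mm from there to the free end; the end wall at y = -84 reaches 42 mm
- cap_edge (a point): lower edge, nearest the free end, of the dark cap block that bridges the slot on the bolt's side: y = 45 mm, w = 96 mm of the slot's floor; the block goes on to y = 100 and up to w = 120 mm. It overhangs the template, which cannot be lifted straight out: its free end (-y) must rise first and the plate be drawn out slantwise, 25 to 40 degrees
- bolt (a joint): how far the bolt is drawn, m: 0 locked, grows as rod and lever slide to the bin's +y. Drags with 3 N. An adjustable steel stop ends it somewhere from 0.080 to 0.108 (not measured: feel or see it). The open notch, 13 mm wide for the 10 mm stem, lies right before the stop: the lever can be laid down only within 3 mm of it
- lever (a joint): angle of the lever about the rod, rad: 0 laid down to the front in a notch (stem 70 degrees from vertical towards the bin's -x), 0.96 fully up (15 degrees from vertical). Steel teeth block the slide until the lever is raised past about 0.6. It moves easily and stays or falls back to the front when let go
- stem: plain steel stem of the lever, 10 mm thick, 48 mm long, between rod and handle; origin on the rod's axis. It is what runs against the teeth of the gate plate and against the stop's ear; the stop is held by two small screws only and takes 30 N at most
- knob (a point): middle of the dark wooden handle (round, 22 mm thick, 50 mm long, along the stem) of the lever, 75 mm from the rod's axis; teeth and stop reach at most 42 mm from that axis. The rod (12 mm) runs along the bin's y at x = -23.5, z = 122.7 mm; locked, it covers the template as far as y = -30 mm. With bolt 0 and lever 0 it is at x -94, y 112, z 148 mm of the bin
- template_mid (a point): middle of the plywood template: 10 mm thick (its x), 150 mm long (y, along the slot), 80 mm high (z, out of the slot), about 80 g, with a window 80 x 32 mm (y -35 to 45, z -18 to 14 mm). It stands on the slot's floor against the front wall; its top edge is about 40 mm above the low walls at the free end
- rest_mid (a point): middle of the gap of the rest, on top of its base board, 8 mm above the bench: two pale battens 190 mm long, 34 mm wide and 34 mm high stand along y, with a gap of 18 mm (along x) between them; z up. Fixed
- nail_jar: jar of tacks with a lid, 63 mm wide, 76 mm high; origin under its middle; a bystander
- glue_pot: brown pot, 70 mm wide, 62 mm high; origin under its middle; a bystander
- turned_bowl: small wooden bowl, 69 mm wide, 35 mm high; origin under its middle; a bystander
- sanding_block: cork sanding block 59 x 99 x 33 mm; origin under its middle; a bystander

How it is judged:
On the way, in this order (a step that is already met when the one before it is completed fails the run):
1. the bolt is drawn to its stop and the lever lies in the open notch (value of joint bolt above 0.074 m and value of joint lever below 0.12 rad), for 0.2 s.
2. the template is out of the bin (height (world z) of template_mid above 0.11 m), for 0.1 s.
At the end, for the whole second after the job is handed in: Bolt drawn over 74 mm, lever laid in the open notch (within 0.12 rad). Template on its long edge on the base of the rest between the battens: middle 34 to 45 mm above the base, within 23 mm of the gap's middle lengthwise, upright within 0.3 rad, along the battens within 0.12 rad (all of step 1 and z of template_mid in the frame of rest_mid between 0.034 and 0.045 m and x of template_mid in the frame of rest_mid between -0.012 and 0.012 m and y of template_mid in the frame of rest_mid between -0.023 and 0.023 m and angle between the y axis of template_mid and the y axis of rest_mid, either way round below 0.12 rad and angle between the x axis of template_mid and the x axis of rest_mid, either way round below 0.3 rad); the robot touches nothing.
It fails at once if a bystander (jar, pot, bowl or sanding block) is shifted by more than 25 mm (distance of any of nail_jar, glue_pot, turned_bowl, sanding_block from where it was at the start of the episode above 0.025 m).
It fails at once if the lever's stem is rammed against its stop or teeth with more than 30 N (contact force between stem and anything else above 30 N).
It also fails if it takes over 61 s, if anything falls off the work surface, if the arm or the gripper's body presses on something with over 40 N, if the wrist force passes 120 N, or if a joint passes its speed limit or range.

## Working session

There is one attempt and no reset: what is moved stays moved. The work goes in short steps, Python scripts to look and compute and a tool call to move; the robot and the scene stay as the last step left them, time stands still between calls to the robot, and variables do not carry over. Pictures are saved under pics/ and viewed, at most 10 in all, crops included, and the job is handed in when it is done.

Besides the shell and the picture viewer there is one more tool, called as name(argument=value, ...), one argument or row to a line, values as JSON. carry_out: Moves the arm, as the interface text tells. Its arguments: {"type":"object","properties":{"rows":{"type":"array","items":{"type":"array","items":{"type":"array","items":{"type":"number"}}}},"grip":{"type":"number"},"grip_force":{"type":"number"}},"required":["rows"]}

```bash
mkdir -p pics; ls
python3 - <<'E'
from workcell import bot
import cv2
print(bot.observe())
for n in ["scene","top"]:
    f=bot.grab_frame(n); cv2.imwrite(f"pics/{n}0.png",f["pixels"][:,:,::-1]); print(n,f["K"].tolist(),f["pose"].round(4).tolist())
    for l in ["bin","slot_floor","cap_edge","stem","knob","template_mid","rest_mid","nail_jar","glue_pot","turned_bowl","sanding_block"]:
        try: print(l,[(r["position"],round(r["conf"],2)) for r in bot.spot_point(f,l)[:2]])
        except Exception as e: print(l,e)
E
```

```text
pics
{'clock': 0.0, 'qpos': array([ 1.23979712,  0.52203185, -0.03634204,  1.60005987,  0.0211702 ,
        1.02108661, -0.11280141]), 'qd': array([ 0.00134491, -0.00081703, -0.0002895 , -0.0015414 , -0.00084675,
        0.00112907,  0.00036683]), 'joint_efforts': array([-2.34537220e-04, -9.27103114e+01,  1.97976083e+00, -3.69942248e+01,
        1.78411725e-02,  8.02244438e-03,  4.73925411e-06]), 'position': array([ 0.1610413 , -0.60351583,  0.23069587]), 'tool_rot': array([-3.14039179e+00,  5.45038742e-05,  2.60785902e-01]), 'force': array([ 0.23648837, -0.74676651,  0.23704843]), 'moment': array([ 0.03153607, -0.02067581, -0.01164613]), 'finger_force': 0.0, 'grip_width': 0.08559355689716944}
scene [[395.91891164730157, 0.0, 274.83791590404974], [0.0, 395.91891164730157, 216.07250587631077], [0.0, 0.0, 1.0]] [[-0.7589, -0.2958, 0.5802, 0.0185], [-0.651, 0.3228, -0.687, 0.7046], [0.0159, -0.8991, -0.4375, 0.4933], [0.0, 0.0, 0.0, 1.0]]
bin [([235.3, 259.3], 0.84)]
slot_floor [([228.4, 247.5], 0.72)]
cap_edge [([224.5, 225.6], 0.86)]
stem [([230.4, 225.5], 0.63), ([198.3, 231.5], 0.4)
[... 330 characters left out ...]
7125142270166], [0.0, 441.7273294717011, 206.22341915481672], [0.0, 0.0, 1.0]] [[-0.0002, -0.9834, 0.1817, 0.3632], [-0.9996, 0.005, 0.0262, 0.0647], [-0.0267, -0.1816, -0.983, 0.941], [0.0, 0.0, 0.0, 1.0]]
bin [([248.9, 185.7], 0.75)]
slot_floor [([249.2, 169.2], 0.9)]
cap_edge [([217.9, 179.9], 0.65)]
stem [([183.7, 177.5], 0.54), ([246.3, 183.9], 0.23)]
knob [([176.8, 211.3], 0.62), ([182.4, 179.9], 0.33)]
template_mid [([239.9, 174.4], 0.76)]
rest_mid [([370.0, 250.3], 0.65), ([276.7, 270.7], 0.19)]
nail_jar [([322.2, 140.9], 0.82), ([354.7, 170.2], 0.43)]
glue_pot [([177.9, 296.7], 0.59), ([173.5, 211.1], 0.51)]
turned_bowl [([275.0, 271.5], 0.71)]
sanding_block [([356.8, 172.6], 0.83)]
```

View pics/scene0.png

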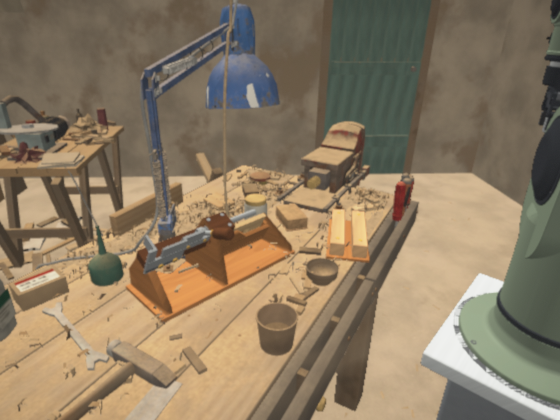

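View pics/top0.png

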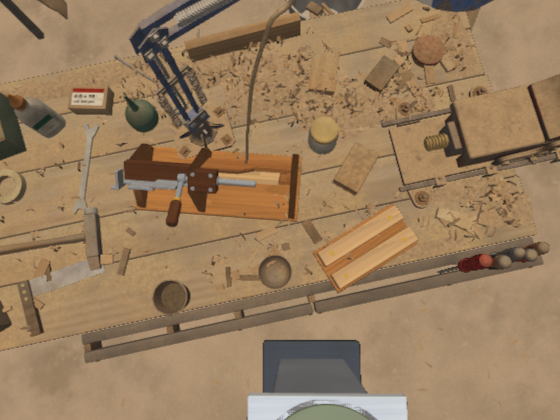

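The pictures show the bin at (215,185) in the top view with its knob at (174,211), and the rest at (365,250), turned about 30°. Zooming in for corners next.

Run:
```python
import cv2,numpy as np
t=cv2.imread("pics/top0.png"); s=cv2.imread("pics/scene0.png")
a=cv2.resize(t[140:230,110:310],None,fx=4,fy=4,interpolation=cv2.INTER_CUBIC)
b=cv2.resize(t[200:295,305:425],None,fx=2.5,fy=2.5,interpolation=cv2.INTER_CUBIC)
c=cv2.resize(s[195:315,120:310],None,fx=2,fy=2,interpolation=cv2.INTER_CUBIC)
im=np.zeros((600,800,3),np.uint8); im[:360]=a; im[360:360+237,:300]=b[:237]; im[360:600,310:310+380]=c[:240]
cv2.imwrite("pics/zoom.png",im)
```

```text
(no output)
```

View pics/zoom.png

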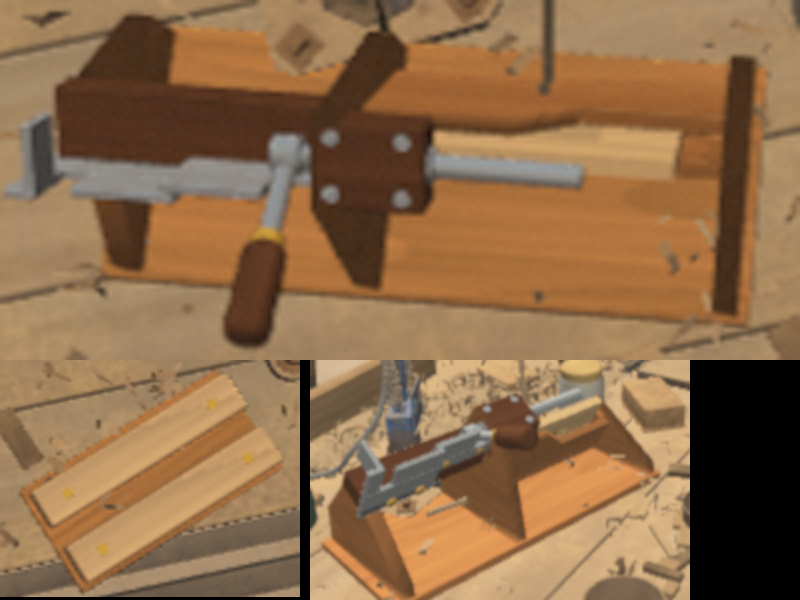

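```bash
cat > h.py <<'E'
from workcell import bot
import numpy as np, cv2
from scipy.optimize import least_squares
from scipy.spatial.transform import Rotation as R
def proj(f,p):
    T=np.linalg.inv(f["pose"]); q=T[:3,:3]@np.asarray(p).T+T[:3,3:]; q=f["K"]@q; return (q[:2]/q[2]).T
def hit(f,uv,z):
    d=f["pose"][:3,:3]@np.linalg.solve(f["K"],[*uv,1]); o=f["pose"][:3,3]; return o+d*(z-o[2])/d[2]
def tf(b,p): # bin/rest frame (x,y,yaw) -> world
    return R.from_euler("z",b[2]).apply(np.atleast_2d(p))+[b[0],b[1],0]
E
python3 - <<'E'
from h import *
S=bot.grab_frame("scene");T=bot.grab_frame("top")
print("knob",hit(T,(174.2,212.5),.148), "corners",[hit(T,u,.01).round(4).tolist() for u in [(297,220.5),(301.2,156.2),(135.7,209.5)]])
w=np.array([-.5,0,.866])
def res(p):
    b=p[:3]; s=np.array([p[3],0,p[4]])
    r=[]
    def add(f,pt,uv,k=1): r.extend(((proj(f,tf(b,pt))[0]-uv)*k).tolist())
    bx,by=p[5],p[6]
    add(T,[bx-.072,by-.176,.01],(297,220.5)); add(T,[bx+.072,by-.176,.01],(301.2,156.2)); add(T,[bx-.072,by+.176,.01],(135.7,209.5))
    add(T,[-.094,.112,.148],(174.2,212.5))
    add(T,[-.0235,-.030,.1227],(255.5,184))
    for f,a,c in ((T,(249.2,169.2),(217.9,179.9)),(S,(228.4,247.5),(224.5,225.6))):
        add(f,s,a,.5); add(f,s+[0,.045,0]+.096*w,c,.5)
    add(T,s+.040*w,(239.9,174.4),.5);add(S,s+.040*w,(234.9,233.1),.5); add(S,[-.094,.112,.148],(223.7,230.6),.5)
    r+= [p[6]*200, (p[3]-.02)*200,(p[4]-.047)*200]
    return r
o=least_squares(res,[.45,.15,0,.02,.047,0,0],loss="soft_l1"); print("bin",o.x.round(4)); print(np.round(res(o.x),1))
def rr(p):
    r=[]
    for pt,uv in (([0,-.095,.042],(407.4,223.2)),([0,.095,.042],(328.8,269.8))): r.extend((proj(T,tf(p,pt))[0]-uv).tolist())
    r.extend((proj(T,tf(p,[0,0,.008]))[0]-(370,250.3))*.5); r.extend((proj(S,tf(p,[0,0,.008]))[0]-(349,236.7))*.5)
    return r
q=least_squares(rr,[.3,-.1,.5]); print("rest",q.x.round(4),np.round(q.fun,1))
for l,uv,z in (("bowl",(275,271.5),.0),("pot",(177.9,296.7),0),("jar",(322,140),.0),("block",(356.8,172.6),.0)): print(l,hit(T,uv,z).round(3))
np.save("fit.npy",np.r_[o.x,q.x])
E
```

```text
knob [0.49912959 0.28008601 0.148     ] corners [[0.5043, 0.0535, 0.01], [0.6464, 0.0433, 0.01], [0.5297, 0.4016, 0.01]]
bin [ 0.5846  0.1622 -0.0731  0.0278  0.031  -0.0006  0.0605]
[ 0.6  0.2  0.7 -0.4 -0.8  0.1 -0.4  0.1 -0.3 -0.6 -1.2 -0.  -0.4  0.2
  0.9 -1.9  1.2 -0.4  2.1 -0.2  0.3  0.2 -0.3  1.4 12.1  1.6 -3.2]
rest [ 0.4453 -0.0912  0.5263] [ 1.1 -0.1 -0.1  0.7 -1.9 -1.1 -0.4  0.2]
bowl [0.397 0.101 0.   ]
pot [0.345 0.305 0.   ]
jar [ 0.686 -0.003  0.   ]
block [ 0.611 -0.078  0.   ]
```

```bash
cat >> h.py <<'E'
try: F=np.load("fit.npy"); B=F[:3]; S0=np.array([F[3],0,F[4]]); RS=F[7:]
except Exception: pass
def rows(p,yaw,cur=None):
    o=bot.observe(); p0,y0=(o["position"],o["tool_rot"][2]) if cur is None else cur
    d=np.asarray(p)-p0; c,s=np.cos(y0),np.sin(y0)
    return np.round([(c*d[0]+s*d[1]),(s*d[0]-c*d[1]),-d[2],np.degrees((y0-yaw+np.pi)%(2*np.pi)-np.pi)],4).tolist()
E
python3 - <<'E'
from h import *
S=bot.grab_frame("scene");T=bot.grab_frame("top")
def tri(a,b):
    ls=[]
    for f,uv in ((S,a),(T,b)):
        d=f["pose"][:3,:3]@np.linalg.solve(f["K"],[*uv,1]); ls.append((f["pose"][:3,3],d/np.linalg.norm(d)))
    A=np.c_[ls[0][1],-ls[1][1]]; t=np.linalg.lstsq(A,ls[1][0]-ls[0][0],rcond=None)[0]
    p,q=ls[0][0]+t[0]*ls[0][1],ls[1][0]+t[1]*ls[1][1]; return ((p+q)/2).round(3),np.linalg.norm(p-q).round(3)
print("rope end",tri((225,210),(246,163)))
for a,b in (((165,232),(205,135)),((150,75),(145,35)),((225,35),(260,2))): print("lamp",tri(a,b))
# rope as vertical line from scene pixel (225,110): candidates vs height
for z in (.1,.15,.2,.3,.4): print(z,hit(T,(246,163),z).round(3),hit(S,(225,210),z).round(3))
K=tf(B,[-.094,.112,.148])[0]; print("knob",K)
c=(bot.observe()["position"],bot.observe()["tool_rot"][2])
yk=B[2]+np.pi
p1=[.44,-.25,.32]; p2=[K[0]-.03,K[1],.25]
print(rows(p1,yk),rows(p2,yk))
E
```

```text
rope end (array([0.61 , 0.16 , 0.115]), np.float64(0.022))
lamp (array([0.691, 0.258, 0.066]), np.float64(0.037))
lamp (array([0.7  , 0.263, 0.402]), np.float64(0.004))
lamp (array([0.686, 0.095, 0.474]), np.float64(0.017))
0.1 [0.606 0.155 0.1  ] [0.647 0.141 0.1  ]
0.15 [0.592 0.149 0.15 ] [0.567 0.213 0.15 ]
0.2 [0.577 0.144 0.2  ] [0.487 0.284 0.2  ]
0.3 [0.548 0.133 0.3  ] [0.327 0.428 0.3  ]
0.4 [0.519 0.123 0.4  ] [0.168 0.571 0.4  ]
knob [0.499033   0.28080674 0.148     ]
[0.3607, -0.27, -0.0887, -160.8661] [0.5256, -0.7753, -0.0187, -160.8661]
```

Run:
```python
from h import *
S=bot.grab_frame("scene");T=bot.grab_frame("top")
n=S["pose"][:3,:3]@np.cross(np.linalg.solve(S["K"],[224.5,50,1]),np.linalg.solve(S["K"],[224.5,200,1]))
o=S["pose"][:3,3]
for uv in ((246,163),(248,130),(250,100),(255,70),(264,45),(272,20)):
    d=T["pose"][:3,:3]@np.linalg.solve(T["K"],[*uv,1]); c=T["pose"][:3,3]; t=n@(o-c)/(n@d); p=c+t*d; print(uv,p.round(3),proj(S,[p]).round(0))
im=np.zeros((600,800,3),np.uint8)
im[:,:400]=cv2.resize(S["pixels"][:240,140:300],(400,600))[:,:,::-1]
im[:,400:]=cv2.resize(T["pixels"][:200,200:333],(400,600))[:,:,::-1]
cv2.imwrite("pics/rope.png",im)
```

```text
(246, 163) [0.629 0.163 0.019] [[224. 246.]]
(248, 130) [0.642 0.142 0.188] [[224. 175.]]
(250, 100) [0.651 0.129 0.297] [[224. 124.]]
(255, 70) [0.661 0.115 0.373] [[224.  87.]]
(264, 45) [0.675 0.1   0.413] [[224.  65.]]
(272, 20) [0.686 0.088 0.451] [[224.  45.]]
```

View pics/rope.png

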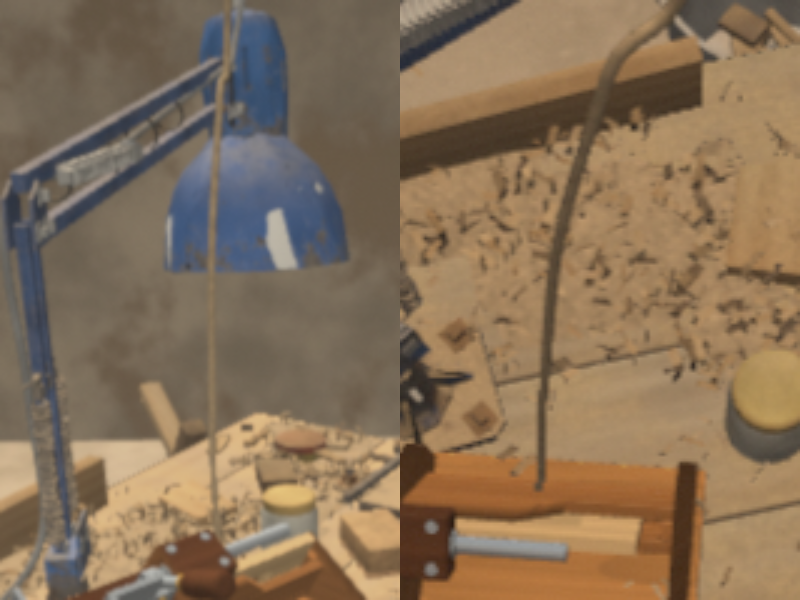

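carry_out(
  rows=[
    [[0.12, -0.09, -0.06, -29], [0.361, -0.27, -0.089, -85], [0.361, -0.27, -0.089, -85], [0.361, -0.27, -0.089, -85], [0.361, -0.27, -0.089, -85], [0.361, -0.27, -0.089, -85], [0.361, -0.27, -0.089, -85], [0.361, -0.27, -0.089, -85], [0.361, -0.27, -0.089, -85], [0.361, -0.27, -0.089, -85], [0.361, -0.27, -0.089, -85], [0.361, -0.27, -0.089, -85]],
  ],
  grip=0.06,
  grip_force=30,
)

```text
clock: 2.5
position: [0.4449, -0.2436, 0.322]
tool_rot: [3.138, -0.0, 1.759]
force: [1.3, 0.7, 0.0]
grip_width: 0.0603
finger_force: 0.0
```

Run:
```python
from h import *
K=tf(B,[-.094,.112,.148])[0]
print(bot.observe()["qpos"].round(2),rows([.43,.28,.25],B[2]+np.pi), rows([K[0],K[1],.22],B[2]+np.pi))
```

```text
[ 0.81  0.27 -0.52  1.77  0.15  1.14  0.43] [0.5171, 0.0832, 0.072, -75.0406] [0.505, 0.1512, 0.102, -75.0406]
```

carry_out(
  rows=[
    [[0.517, 0.083, 0.072, -75], [0.517, 0.083, 0.072, -75], [0.517, 0.083, 0.072, -75], [0.517, 0.083, 0.072, -75], [0.517, 0.083, 0.072, -75], [0.517, 0.083, 0.072, -75], [0.517, 0.083, 0.072, -75], [0.517, 0.083, 0.072, -75], [0.517, 0.083, 0.072, -75], [0.517, 0.083, 0.072, -75], [0.517, 0.083, 0.072, -75], [0.517, 0.083, 0.072, -75]],
  ],
)

```text
clock: 3.5
position: [0.433, 0.2471, 0.2519]
tool_rot: [3.142, 0.0, 3.057]
force: [2.0, -1.0, 0.8]
grip_width: 0.0604
finger_force: 0.0
```

carry_out(
  rows=[
    [[0.0, 0.0, 0.0, 0], [0.0, 0.0, 0.0, 0], [0.0, 0.0, 0.0, 0]],
  ],
)

```text
clock: 3.75
position: [0.4331, 0.2452, 0.2521]
tool_rot: [-3.141, -0.0, 3.054]
force: [-0.3, -2.1, -0.5]
grip_width: 0.0604
finger_force: 0.0
```

Run:
```python
from h import *
K=tf(B,[-.094,.112,.148])[0]
o=bot.observe();print(o["position"],o["tool_rot"],o["qpos"].round(2),rows([K[0],K[1],.22],B[2]+np.pi))
W=bot.grab_frame("wrist");print(W["pose"].round(3).tolist())
print([(l,[(r["position"],r["conf"]) for r in bot.spot_point(W,l)[:2]],proj(W,[K])) for l in ["knob"]])
cv2.imwrite("pics/w1.png",W["pixels"][:,:,::-1])
```

```text
[0.43313357 0.24524003 0.25205192] [-3.14117968e+00 -2.53260924e-04  3.05373535e+00] [ 0.08  0.42 -0.93  1.87  0.39  1.05  0.47] [-0.0625, 0.0412, 0.0321, -0.8436]
[[0.087, 0.951, 0.297, 0.358], [0.996, -0.083, -0.027, 0.252], [-0.001, 0.299, -0.954, 0.395], [0.0, 0.0, 0.0, 1.0]]
[('knob', [([333.2, 288.4], 0.9), ([332.8, 85.3], 0.7)], array([[330.82321477, 283.95939628]]))]
```

View pics/w1.png

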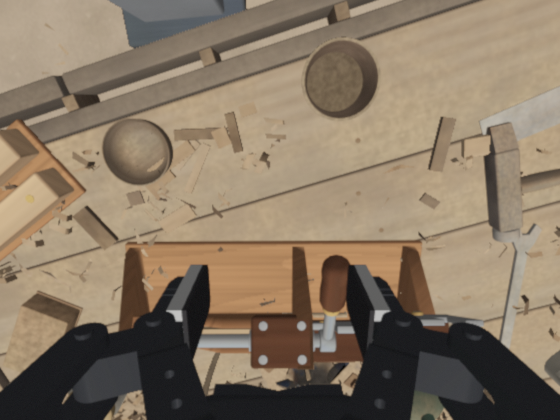

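carry_out(
  rows=[
    [[-0.03, 0.021, 0.01, -0.8], [-0.0625, 0.041, 0.02, -0.8], [-0.0625, 0.041, 0.05, -0.8], [-0.0625, 0.041, 0.08, -0.8], [-0.0625, 0.041, 0.105, -0.8], [-0.0625, 0.041, 0.121, -0.8], [-0.0625, 0.041, 0.121, -0.8], [-0.0625, 0.041, 0.121, -0.8]],
  ],
)

```text
clock: 4.52
position: [0.4995, 0.2796, 0.1314]
tool_rot: [-3.141, -0.0, 3.066]
force: [-0.3, -0.3, 0.3]
grip_width: 0.0597
finger_force: 0.0
```

carry_out(
  rows=[
    [[0, 0, 0, 0], [0, 0, 0, 0], [0, 0, 0, 0], [0, 0, 0, 0], [0, 0, 0, 0], [0, 0, 0, 0]],
  ],
  grip=0.01,
  grip_force=20,
)

```text
clock: 5.02
position: [0.4998, 0.2818, 0.1325]
tool_rot: [3.139, 0.002, 3.067]
force: [0.8, 4.5, 7.3]
grip_width: 0.0211
finger_force: 23.0
```

Run:
```python
from h import *
o=bot.observe();print(o["position"],o["tool_rot"],o["force"],o["grip_width"],o["finger_force"])
p0=o["position"]; g=R.from_euler("z",-B[2]).apply(p0-[B[0],B[1],0]); print("bin frame TCP",g)
for a in (0,.15,.3,.45,.6,.75,.8,.85):
    t=np.radians(70)-a; 
    print(a, (-(.075)*(np.sin(t)-np.sin(np.radians(70)))*1000).round(1), (75*(np.cos(t)-np.cos(np.radians(70)))).round(1))
```

```text
[0.49976813 0.28182499 0.13248806] [3.13926960e+00 1.98515975e-03 3.06738242e+00] [0.82068703 4.47829885 7.25501897] 0.021091177693626516 22.952710390090942
bin frame TCP [-0.09334123  0.11306924  0.13248806]
0 -0.0 0.0
0.15 4.6 10.2
0.3 10.7 19.7
0.45 18.2 28.1
0.6 26.8 35.3
0.75 36.4 41.2
0.8 39.8 42.8
0.85 43.2 44.2
```

carry_out(
  rows=[
    [[-0.002, 0, -0.005, 0], [-0.0046, 0, -0.01, 0], [-0.0075, 0, -0.015, 0], [-0.0107, 0, -0.0197, 0], [-0.0145, 0, -0.024, 0], [-0.018, 0, -0.028, 0], [-0.0225, 0, -0.032, 0], [-0.0268, 0, -0.0353, 0], [-0.0315, 0, -0.0385, 0], [-0.036, 0, -0.041, 0], [-0.04, 0, -0.043, 0], [-0.04, 0, -0.043, 0]],
  ],
)

```text
clock: 6.02
position: [0.5392, 0.2786, 0.1749]
tool_rot: [3.14, 0.0, 3.067]
force: [-2.1, 5.7, -1.0]
grip_width: 0.0211
finger_force: 21.5
```

Run:
```python
from h import *
o=bot.observe();print(o["position"],o["tool_rot"],o["force"],o["grip_width"],o["finger_force"])
W=bot.grab_frame("wrist");cv2.imwrite("pics/w2.png",W["pixels"][:,:,::-1])
T=bot.grab_frame("top");print([(r["position"],r["conf"]) for r in bot.spot_point(T,"knob")[:2]],proj(T,tf(B,[-.055,.112,.190])))
cv2.imwrite("pics/t2.png",cv2.resize(T["pixels"][120:240,100:300,::-1],None,fx=4,fy=4,interpolation=cv2.INTER_CUBIC))
```

```text
[0.53922251 0.27862177 0.17492709] [3.13984415e+00 9.88935648e-05 3.06743705e+00] [-2.10836382  5.72993452 -1.04138562] 0.02109984854404537 21.51835173368454
[] [[170.08852361 186.69714296]]
```

View pics/t2.png

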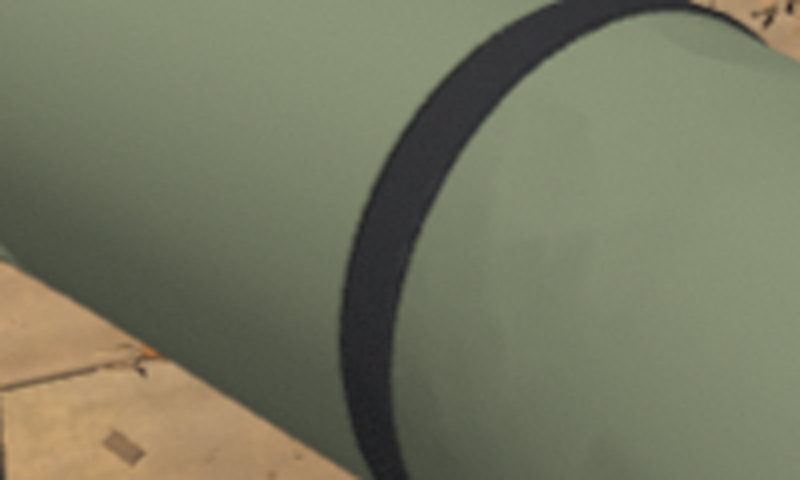

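carry_out(
  rows=[
    [[0, 0.005, 0, 0], [0, 0.011, 0, 0], [0, 0.017, 0, 0], [0, 0.023, 0, 0], [0, 0.029, 0, 0], [0, 0.035, 0, 0], [0, 0.041, 0, 0], [0, 0.047, 0, 0], [0, 0.053, 0, 0], [0, 0.059, 0, 0], [0, 0.065, 0, 0], [0, 0.07, 0, 0]],
  ],
)

```text
clock: 7.17
position: [0.5441, 0.3481, 0.1744]
tool_rot: [-3.141, 0.0, 3.067]
force: [-3.4, -2.9, 5.3]
grip_width: 0.021
finger_force: 22.0
```

carry_out(
  rows=[
    [[0, 0.002, 0, 0], [0, 0.004, 0, 0], [0, 0.006, 0, 0], [0, 0.006, 0, 0]],
  ],
)

```text
clock: 7.5
position: [0.5445, 0.354, 0.1743]
tool_rot: [3.141, -0.0, 3.068]
force: [-3.2, -0.2, 5.5]
grip_width: 0.0211
finger_force: 22.0
```

Run:
```python
from h import *
o=bot.observe();print(o["force"],o["grip_width"],o["finger_force"],o["qpos"].round(2))
g=R.from_euler("z",-B[2]).apply(o["position"]-[B[0],B[1],0]); print("bin frame TCP",g)
```

```text
[-3.17983193 -0.20506899  5.52079903] 0.02109058051044703 22.001008093357086 [-0.18  0.74 -0.8   1.56  0.57  1.1   0.39]
bin frame TCP [-0.05398916  0.18833474  0.17434289]
```

carry_out(
  rows=[
    [[0, 0.001, 0, 0], [0, 0.002, 0, 0], [0, 0.003, 0, 0], [0, 0.004, 0, 0]],
  ],
)

```text
clock: 7.83
position: [0.5448, 0.3575, 0.1744]
tool_rot: [-3.142, -0.0, 3.067]
force: [-4.0, -2.8, 6.2]
grip_width: 0.0206
finger_force: 22.1
```

carry_out(
  rows=[
    [[0, 0.001, 0, 0], [0, 0.002, 0, 0], [0, 0.003, 0, 0]],
  ],
)

```text
clock: 8.08
position: [0.5451, 0.3605, 0.1744]
tool_rot: [-3.142, -0.0, 3.067]
force: [-5.1, -2.8, 6.2]
grip_width: 0.0211
finger_force: 22.1
```

carry_out(
  rows=[
    [[0, 0.001, 0, 0], [0, 0.002, 0, 0], [0, 0.003, 0, 0]],
  ],
)

```text
clock: 8.33
position: [0.5453, 0.3635, 0.1744]
tool_rot: [-3.142, -0.0, 3.067]
force: [-4.5, -2.0, 6.2]
grip_width: 0.0209
finger_force: 22.1
```

carry_out(
  rows=[
    [[0, 0.001, 0, 0], [0, 0.002, 0, 0], [0, 0.002, 0, 0]],
  ],
)

```text
clock: 8.58
position: [0.5455, 0.3656, 0.1744]
tool_rot: [3.141, 0.0, 3.067]
force: [-4.4, -2.2, 5.2]
grip_width: 0.0213
finger_force: 22.1
```

carry_out(
  rows=[
    [[0, 0.001, 0, 0], [0, 0.002, 0, 0], [0, 0.002, 0, 0]],
  ],
)

```text
clock: 8.83
position: [0.5456, 0.3676, 0.1744]
tool_rot: [3.141, -0.0, 3.067]
force: [-3.7, -1.6, 5.7]
grip_width: 0.0212
finger_force: 22.1
```

carry_out(
  rows=[
    [[0, 0.001, 0, 0], [0, 0.002, 0, 0], [0, 0.002, 0, 0]],
  ],
)

```text
clock: 9.08
position: [0.5458, 0.3696, 0.1744]
tool_rot: [3.141, 0.0, 3.067]
force: [-3.9, -0.7, 6.0]
grip_width: 0.0213
finger_force: 22.1
```

carry_out(
  rows=[
    [[0, 0.001, 0, 0], [0, 0.002, 0, 0], [0, 0.002, 0, 0]],
  ],
)

```text
clock: 9.33
position: [0.546, 0.3716, 0.1744]
tool_rot: [3.141, 0.0, 3.067]
force: [-3.6, -2.2, 5.2]
grip_width: 0.0214
finger_force: 22.1
```

carry_out(
  rows=[
    [[0, 0.001, 0, 0], [0, 0.002, 0, 0], [0, 0.002, 0, 0]],
  ],
)

```text
clock: 9.58
position: [0.5461, 0.3736, 0.1743]
tool_rot: [3.142, 0.0, 3.067]
force: [-2.9, -0.9, 5.9]
grip_width: 0.0209
finger_force: 22.1
```

carry_out(
  rows=[
    [[0, 0.001, 0, 0], [0, 0.002, 0, 0], [0, 0.002, 0, 0]],
  ],
)

```text
clock: 9.83
position: [0.5463, 0.3755, 0.1744]
tool_rot: [3.142, 0.0, 3.067]
force: [-4.3, -1.3, 4.7]
grip_width: 0.0214
finger_force: 22.1
```

carry_out(
  rows=[
    [[0, 0.001, 0, 0], [0, 0.002, 0, 0], [0, 0.002, 0, 0]],
  ],
)

```text
clock: 10.08
position: [0.5464, 0.3775, 0.1744]
tool_rot: [3.141, 0.0, 3.067]
force: [-4.0, -1.4, 6.1]
grip_width: 0.0211
finger_force: 22.1
```

carry_out(
  rows=[
    [[0, 0.001, 0, 0], [0, 0.002, 0, 0], [0, 0.002, 0, 0]],
  ],
)

```text
clock: 10.33
position: [0.5466, 0.3796, 0.1744]
tool_rot: [3.141, 0.0, 3.067]
force: [-4.0, -1.2, 5.5]
grip_width: 0.021
finger_force: 22.1
```

carry_out(
  rows=[
    [[0, 0.001, 0, 0], [0, 0.002, 0, 0], [0, 0.002, 0, 0]],
  ],
)

```text
clock: 10.58
position: [0.5467, 0.3815, 0.1743]
tool_rot: [3.142, 0.0, 3.067]
force: [-3.8, -1.4, 5.1]
grip_width: 0.021
finger_force: 22.1
```

carry_out(
  rows=[
    [[0, 0.001, 0, 0], [0, 0.002, 0, 0], [0, 0.002, 0, 0]],
  ],
)

```text
clock: 10.83
position: [0.5469, 0.3835, 0.1743]
tool_rot: [3.141, 0.0, 3.067]
force: [-3.5, -1.3, 6.1]
grip_width: 0.021
finger_force: 22.0
```

carry_out(
  rows=[
    [[0, 0.0007, 0, 0], [0, 0.0015, 0, 0], [0, 0.0015, 0, 0]],
  ],
)

```text
clock: 11.08
position: [0.547, 0.385, 0.1743]
tool_rot: [3.142, 0.0, 3.067]
force: [-3.8, -2.3, 5.3]
grip_width: 0.0211
finger_force: 22.0
```

carry_out(
  rows=[
    [[0, 0.0007, 0, 0], [0, 0.0015, 0, 0], [0, 0.0015, 0, 0]],
  ],
)

```text
clock: 11.33
position: [0.5471, 0.3858, 0.1743]
tool_rot: [-3.14, -0.0, 3.067]
force: [-4.2, -5.5, 7.9]
grip_width: 0.0213
finger_force: 22.3
```

carry_out(
  rows=[
    [[0, 0.0005, 0, 0], [0, 0.001, 0, 0], [0, 0.001, 0, 0]],
  ],
)

```text
clock: 11.58
position: [0.5471, 0.386, 0.1743]
tool_rot: [-3.139, -0.0, 3.067]
force: [-7.1, -11.0, 10.7]
grip_width: 0.0208
finger_force: 22.7
```

carry_out(
  rows=[
    [[0, -0.0015, 0, 0], [0, -0.0033, 0, 0], [0, -0.0033, 0, 0]],
  ],
)

```text
clock: 11.83
position: [0.547, 0.3843, 0.1744]
tool_rot: [3.141, 0.0, 3.067]
force: [-1.8, 1.0, 3.9]
grip_width: 0.0211
finger_force: 22.0
```

carry_out(
  rows=[
    [[0.004, 0, 0.002, 0], [0.0085, 0, 0.0045, 0], [0.0132, 0, 0.0077, 0], [0.0175, 0, 0.011, 0], [0.022, 0, 0.015, 0], [0.022, 0, 0.015, 0]],
  ],
)

```text
clock: 12.33
position: [0.5239, 0.3858, 0.1583]
tool_rot: [-3.141, -0.001, 3.068]
force: [0.6, 2.0, 0.7]
grip_width: 0.0214
finger_force: 22.3
```

carry_out(
  rows=[
    [[0.0035, 0, 0.004, 0], [0.0073, 0, 0.0083, 0], [0.0073, 0, 0.0083, 0]],
  ],
)

```text
clock: 12.58
position: [0.517, 0.3862, 0.15]
tool_rot: [-3.141, -0.001, 3.068]
force: [0.7, 2.2, 1.2]
grip_width: 0.0208
finger_force: 22.1
```

carry_out(
  rows=[
    [[0.0032, 0, 0.0045, 0], [0.006, 0, 0.0095, 0], [0.0085, 0, 0.0147, 0], [0.0107, 0, 0.0197, 0], [0.0107, 0, 0.02, 0]],
  ],
)

```text
clock: 13.0
position: [0.5076, 0.3877, 0.1317]
tool_rot: [3.14, 0.002, 3.067]
force: [-0.1, -2.9, 21.8]
grip_width: 0.0213
finger_force: 24.7
```

carry_out(
  rows=[
    [[0, 0, 0, 0], [0, 0, 0, 0], [0, 0, 0, 0], [0, 0, 0, 0]],
  ],
  grip=0.06,
)

```text
clock: 13.33
position: [0.5068, 0.3869, 0.1304]
tool_rot: [-3.141, -0.001, 3.067]
force: [-0.8, -0.2, -0.0]
grip_width: 0.06
finger_force: 0.0
```

Run:
```python
from h import *
o=bot.observe();print(o["position"],o["force"],o["grip_width"])
G=S0+.04*np.array([-.5,0,.866])-.002*np.array([.866,0,.5]); 
P=lambda y,w,v=-.002: tf(B,S0+[0,y,0]+w*np.array([-.5,0,.866])+v*np.array([.866,0,.5]))[0]
print("top free corner",P(-.075,.08),"grasp",P(-.055,.07))
yg=B[2]+np.pi/2
g=P(-.055,.07); print(rows([o["position"][0],o["position"][1],.25],yg),rows([g[0]-.04,g[1],.27],yg))
```

```text
[0.5067557  0.38685895 0.1303685 ] [-0.8226241  -0.18510418 -0.03241081] 0.059975076150826825
top free corner [0.56525453 0.0884539  0.09928676] grasp [0.57170252 0.1080351  0.09062676]
[0.0, 0.0, -0.1196, 89.9335] [-0.0456, -0.2762, -0.1396, 89.9335]
```

carry_out(
  rows=[
    [[0, 0, -0.04, 0], [0, 0, -0.08, 0], [0, 0, -0.12, 7], [-0.0, -0.04, -0.135, 14], [-0.0, -0.276, -0.14, 90], [0.045, -0.276, -0.14, 90], [0.045, -0.276, -0.14, 90], [0.045, -0.276, -0.14, 90], [0.045, -0.276, -0.14, 90], [0.045, -0.276, -0.14, 90], [0.045, -0.276, -0.14, 90], [0.045, -0.276, -0.14, 90]],
  ],
)

```text
clock: 14.33
position: [0.4414, 0.1129, 0.2711]
tool_rot: [3.141, 0.001, 1.813]
force: [-0.1, 1.3, 0.3]
grip_width: 0.06
finger_force: 0.0
```

carry_out(
  rows=[
    [[0, 0, 0, 21], [0, 0, 0, 21], [0, 0, 0, 21], [0, 0, 0, 21], [0, 0, 0, 21]],
  ],
)

```text
clock: 14.75
position: [0.4415, 0.1153, 0.2708]
tool_rot: [-3.141, 0.0, 1.461]
force: [-0.5, -0.2, 0.9]
grip_width: 0.0601
finger_force: 0.0
```

Run:
```python
from h import *
o=bot.observe();print(o["position"],o["tool_rot"],o["qpos"].round(2))
W=bot.grab_frame("wrist");cv2.imwrite("pics/w3.png",W["pixels"][:,:,::-1])
P=lambda y,w,v=-.002: tf(B,S0+[0,y,0]+w*np.array([-.5,0,.866])+v*np.array([.866,0,.5]))[0]
print("corners -v,+v",proj(W,[P(-.075,.08,-.007),P(-.075,.08,.003),P(0,.08,-.007),P(0,.08,.003)]).round(0).tolist())
print([(r["position"],r["conf"]) for r in bot.spot_point(W,"template_mid")[:2]],proj(W,[P(0,.04)]))
T=bot.grab_frame("top");print([(r["position"],r["conf"]) for r in bot.spot_point(T,"knob")[:2]],proj(T,tf(B,[-.094,.217,.148])))
```

```text
[0.44149408 0.11530907 0.27081307] [-3.14146900e+00  1.80911343e-04  1.46050366e+00] [ 0.11  0.24 -0.58  1.95  0.16  0.99 -0.66]
corners -v,+v [[407.0, 200.0], [419.0, 201.0], [414.0, 117.0], [426.0, 117.0]]
[([428.8, 108.4], 0.93)] [[426.82725502 114.16816357]]
[] [[117.54292725 208.71235244]]
```

View pics/w3.png

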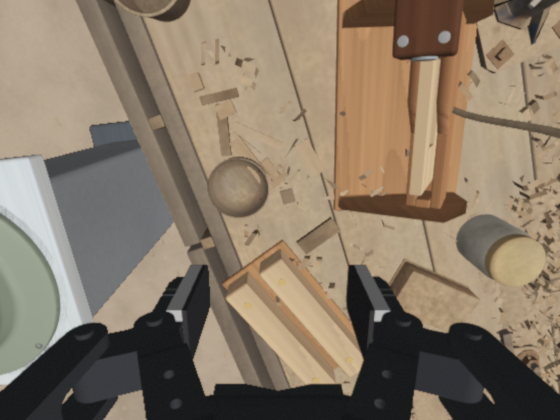

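Run:
```python
from h import *
yg=B[2]+np.pi/2
g=tf(B,[-.006,-.055,0])[0]
print(rows([g[0],g[1],.16],yg),rows([g[0],g[1],.08],yg))
```

```text
[0.0075, 0.133, 0.1108, -2.2204] [0.0075, 0.133, 0.1908, -2.2204]
```

carry_out(
  rows=[
    [[0.002, 0.035, 0.02, -2.2], [0.004, 0.07, 0.045, -2.2], [0.0075, 0.105, 0.07, -2.2], [0.0075, 0.133, 0.1, -2.2], [0.0075, 0.133, 0.12, -2.2], [0.0075, 0.133, 0.13, -2.2], [0.0075, 0.133, 0.13, -2.2], [0.0075, 0.133, 0.13, -2.2]],
  ],
  grip=0.042,
)

```text
clock: 15.62
position: [0.5741, 0.1078, 0.1416]
tool_rot: [-3.141, -0.0, 1.496]
force: [-0.2, 0.5, 1.0]
grip_width: 0.0421
finger_force: 0.0
```

Run:
```python
from h import *
yg=B[2]+np.pi/2
g=tf(B,[-.006,-.055,0])[0]
print(rows([g[0],g[1],.08],yg))
W=bot.grab_frame("wrist");cv2.imwrite("pics/w4.png",W["pixels"][:,:,::-1])
P=lambda y,w,v=-.002: tf(B,S0+[0,y,0]+w*np.array([-.5,0,.866])+v*np.array([.866,0,.5]))[0]
print(proj(W,[P(-.070,.08,-.007),P(-.070,.08,.003),P(0,.08,-.007),P(0,.08,.003)]).round(0).tolist(),proj(W,[bot.observe()["position"]]))
```

```text
[0.0, 0.0004, 0.0616, -0.0963]
[[256.0, 263.0], [270.0, 267.0], [253.0, 142.0], [269.0, 143.0]] [[276.20964468 277.37660051]]
```

View pics/w4.png

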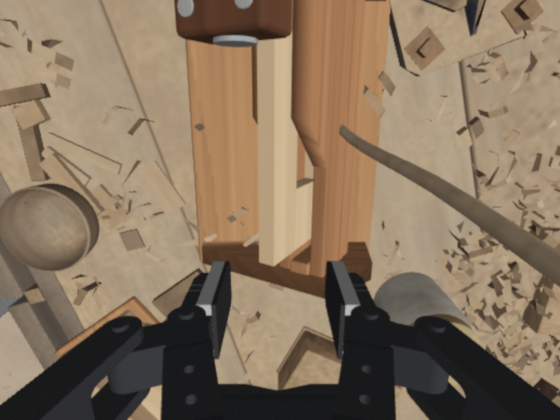

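carry_out(
  rows=[
    [[0, 0.001, 0.025, 0], [0, 0.001, 0.045, 0], [0, 0.001, 0.057, 0], [0, 0.001, 0.061, 0], [0, 0.001, 0.061, 0]],
  ],
)

```text
clock: 16.08
position: [0.5756, 0.1076, 0.0803]
tool_rot: [3.142, -0.0, 1.495]
force: [-0.3, 0.7, 0.2]
grip_width: 0.0419
finger_force: 0.0
```

carry_out(
  rows=[
    [[0, 0, 0, 0], [0, 0, 0, 0], [0, 0, 0, 0], [0, 0, 0, 0], [0, 0, 0, 0]],
  ],
  grip=0.0,
  grip_force=30,
)

```text
clock: 16.5
position: [0.5767, 0.1075, 0.0815]
tool_rot: [3.139, -0.001, 1.495]
force: [-2.1, -2.0, 8.1]
grip_width: 0.0176
finger_force: 26.9
```

carry_out(
  rows=[
    [[0.0005, -0.002, -0.0035, 0], [0.001, -0.004, -0.007, 0], [0.002, -0.006, -0.01, 0], [0.002, -0.0075, -0.013, 0], [0.003, -0.0095, -0.0165, 0], [0.003, -0.011, -0.019, 0], [0.003, -0.011, -0.019, 0]],
  ],
)

```text
clock: 17.08
position: [0.5665, 0.1115, 0.1007]
tool_rot: [3.137, -0.001, 1.495]
force: [5.9, 0.7, 5.6]
grip_width: 0.0168
finger_force: 29.5
```

Run:
```python
from h import *
o=bot.observe();print(o["position"],o["force"],o["moment"],o["grip_width"])
W=bot.grab_frame("wrist");T=bot.grab_frame("scene");print([(r["position"],r["conf"]) for r in bot.spot_point(T,"template_mid")[:2]])
im=np.zeros((420,800,3),np.uint8); im[:,:400]=cv2.resize(T["pixels"][195:300,180:280],(400,420),interpolation=cv2.INTER_CUBIC)[:,:,::-1]
im[:,400:]=cv2.resize(W["pixels"][:,120:520],(400,420))[:,:,::-1]
cv2.imwrite("pics/l1.png",im)
```

```text
[0.56650153 0.11146173 0.10070864] [5.8590656  0.65856455 5.57616925] [-0.19982019 -1.77826732 -0.09348056] 0.01682902452911629
[([236.3, 228.8], 0.96)]
```

View pics/l1.png

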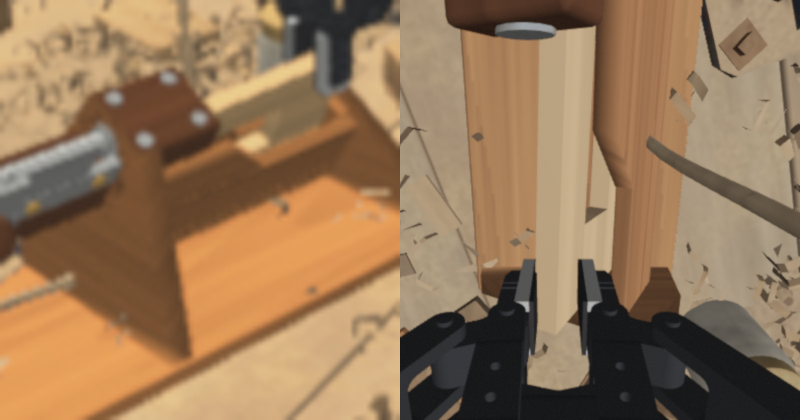

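carry_out(
  rows=[
    [[0.001, -0.002, -0.0035, 0], [0.0023, -0.005, -0.0087, 0], [0.004, -0.0075, -0.013, 0], [0.0054, -0.0097, -0.0168, 0], [0.0075, -0.012, -0.021, 0], [0.0093, -0.0138, -0.024, 0], [0.0118, -0.0158, -0.0275, 0], [0.0146, -0.0175, -0.0305, 0], [0.0146, -0.0175, -0.0305, 0]],
  ],
)

```text
clock: 17.98
position: [0.5495, 0.1255, 0.1309]
tool_rot: [3.139, 0.002, 1.493]
force: [2.9, -9.9, 3.9]
grip_width: 0.0162
finger_force: 29.0
```

Run:
```python
from h import *
o=bot.observe();print(o["position"],o["force"],o["moment"],o["grip_width"])
W=bot.grab_frame("wrist");T=bot.grab_frame("scene");print([(r["position"],r["conf"]) for r in bot.spot_point(T,"template_mid")[:2]])
im=np.zeros((420,800,3),np.uint8); im[:,:400]=cv2.resize(T["pixels"][180:285,190:290],(400,420),interpolation=cv2.INTER_CUBIC)[:,:,::-1]
im[:,400:]=cv2.resize(W["pixels"][:,120:520],(400,420))[:,:,::-1]
cv2.imwrite("pics/l2.png",im)
```

```text
[0.5495016  0.12551271 0.13089026] [ 2.85653076 -9.91894027  3.90301494] [-2.32192349 -1.28108299 -0.39668574] 0.016196410624406778
[([241.9, 223.0], 0.97)]
```

View pics/l2.png

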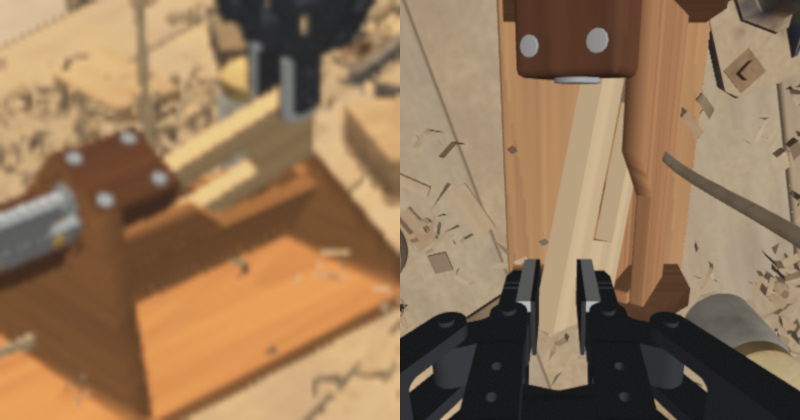

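carry_out(
  rows=[
    [[-0.005, 0, 0, 0], [-0.01, 0, 0, 0], [-0.015, 0, 0, 0], [-0.02, 0, 0, 0], [-0.02, 0, 0, 0]],
  ],
)

```text
clock: 18.55
position: [0.5485, 0.107, 0.1308]
tool_rot: [3.138, -0.001, 1.494]
force: [6.0, 0.3, 1.3]
grip_width: 0.0159
finger_force: 28.6
```

carry_out(
  rows=[
    [[-0.0087, -0.0025, -0.0043, 0], [-0.0173, -0.005, -0.0087, 0], [-0.026, -0.0075, -0.013, 0], [-0.026, -0.0075, -0.013, 0]],
  ],
)

```text
clock: 18.88
position: [0.5384, 0.0803, 0.1441]
tool_rot: [3.139, 0.0, 1.493]
force: [2.4, -3.3, 4.3]
grip_width: 0.0153
finger_force: 28.5
```

```bash
cat >> h.py <<'E'
def tmid():
    o=bot.observe();print(o["position"].round(4),o["force"].round(1),o["moment"].round(2),o["grip_width"].round(4))
    L=[]
    for n in ("scene","top","wrist"):
        f=bot.grab_frame(n); r=bot.spot_point(f,"template_mid")
        if r and r[0]["conf"]>.4: L.append((f,r[0]["position"])); print(n,r[0]["position"],round(r[0]["conf"],2))
    if len(L)>1:
        s=least_squares(lambda p:np.concatenate([proj(f,[p])[0]-u for f,u in L]),o["position"]); print("mid",s.x.round(4),s.fun.round(1)); return s.x
E
python3 - <<'E'
from h import *
m=tmid()
print("bin",R.from_euler("z",-B[2]).apply(m-[B[0],B[1],0])-S0)
E
```

```text
Traceback (most recent call last):
  File "h.py", line 18, in tmid
    o=bot.observe();print(o["position"].round(4),o["force"].round(1),o["moment"].round(2),o["grip_width"].round(4))
                                                                                          ^^^^^^^^^^^^^^^^^^^^^
AttributeError: 'float' object has no attribute 'round'
```

```bash
sed -i 's/o\["grip_width"\].round(4))/o["grip_width"])/' h.py
python3 - <<'E'
from h import *
m=tmid()
print("bin",R.from_euler("z",-B[2]).apply(m-[B[0],B[1],0])-S0, "tcp",R.from_euler("z",-B[2]).apply(bot.observe()["position"]+[0,0,.019]-[B[0],B[1],0])-S0)
E
```

```text
[0.5384 0.0803 0.1441] [ 2.4 -3.3  4.3] [-0.58 -1.01 -0.32] 0.015331601274446447
scene [258.0, 211.9] 0.7
wrist [323.2, 168.2] 0.8
mid [0.5645 0.1242 0.1153] [-2.3  0.2 -0.3  0.4]
bin [-0.04510425 -0.0394325   0.08424755] tcp [-0.06855179 -0.08329243  0.13052774]
```

carry_out(
  rows=[
    [[-0.008, 0, 0, 0], [-0.016, -0.001, -0.002, 0], [-0.024, -0.002, -0.004, 0], [-0.032, -0.003, -0.006, 0], [-0.04, -0.005, -0.009, 0], [-0.04, -0.005, -0.009, 0]],
  ],
)

```text
clock: 19.68
position: [0.5287, 0.0412, 0.1512]
tool_rot: [-3.14, 0.001, 1.494]
force: [-0.1, -0.1, -1.6]
grip_width: 0.0094
finger_force: 33.2
```

carry_out(
  rows=[
    [[0, -0.005, -0.009, 0], [0, -0.01, -0.017, 0], [0, -0.015, -0.026, 0], [0, -0.02, -0.035, 0], [0, -0.025, -0.05, 0], [0, -0.03, -0.07, 0], [0, -0.035, -0.09, 0], [0, -0.035, -0.09, 0]],
  ],
)

```text
clock: 20.35
position: [0.4949, 0.0458, 0.2454]
tool_rot: [3.137, -0.0, 1.496]
force: [0.9, 0.5, 1.4]
grip_width: 0.0092
finger_force: 33.2
```

Run:
```python
from h import *
m=tmid()
o=bot.observe(); print("yaw,q",o["tool_rot"][2],o["qpos"].round(2),R.from_euler("z",-o["tool_rot"][2]).apply(m-o["position"]))
T=bot.grab_frame("top"); print([(r["position"],r["conf"]) for r in bot.spot_point(T,"knob")[:2]],proj(T,tf(B,[-.094,.217,.148])))
```

```text
[0.4949 0.0458 0.2454] [0.9 0.5 1.4] [ 0.   -0.08  0.05] 0.009222031376138865
scene [291.3, 175.1] 0.71
top [271.6, 208.1] 0.7
mid [0.4929 0.0972 0.2137] [-1.4 -0.3  0.7  1. ]
yaw,q 1.4949168989079025 [ 0.23  0.35 -0.56  1.9   0.22  0.96 -0.5 ] [ 0.05197609  0.0054377  -0.02713756]
[([118.8, 208.9], 0.63)] [[117.54292725 208.71235244]]
```

Run:
```python
from h import *
t=cv2.imread("pics/top0.png"); T=bot.grab_frame("top")
hsv=cv2.cvtColor(t,cv2.COLOR_BGR2HSV); q=lambda u,v:hsv[v,u]
print([hsv[v,u].tolist() for u,v in ((360,245),(375,260),(365,252),(330,230),(320,258))])
poly=cv2.convexHull(proj(T,tf(RS,[[x,y,z] for x in(-.05,.05) for y in(-.105,.105) for z in (.042,)])).astype(np.int32))
m0=np.zeros(t.shape[:2],np.uint8); cv2.fillPoly(m0,[poly],255)
m=cv2.inRange(hsv,(10,60,190),(25,150,255))&m0
n,l,st,c=cv2.connectedComponentsWithStats(m); k=np.argsort(-st[1:,4])[:2]+1; print(st[k],c[k])
cs=[]
for i in k:
    p=cv2.findContours((l==i).astype(np.uint8),cv2.RETR_EXTERNAL,cv2.CHAIN_APPROX_NONE)[0][0][:,0]
    b=cv2.boxPoints(cv2.minAreaRect(p)); w=np.array([hit(T,u,.042)[:2] for u in b]); cs.append(w.mean(0))
    e=sorted(((w[(j+1)%4]-w[j]) for j in range(4)),key=lambda v:-np.linalg.norm(v)); d=e[0]*np.sign(e[0][1]); print(w.mean(0),np.linalg.norm(e[0]),np.linalg.norm(e[-1]),np.arctan2(-d[0],d[1]))
print("mid",np.mean(cs,0),"was",RS, "perp",cs)
for n in ("scene","top","wrist"):
    f=bot.grab_frame(n); print(n,[(r["position"],round(r["conf"],2)) for r in bot.spot_point(f,"rest_mid")[:1]],proj(f,tf(RS,[0,0,.008])))
```

```text
[[14, 137, 154], [16, 119, 201], [14, 157, 159], [17, 105, 163], [15, 126, 113]]
[[ 333  227   84   61 1253]
 [ 319  206   84   59 1230]] [[374.56264964 257.33838787]
 [360.47235772 235.3195122 ]]
[ 0.42561594 -0.10309824] 0.1871743808180148 0.030194843831654286 0.5519559626096961
[ 0.47036375 -0.07572014] 0.18681870142188162 0.030933556591549193 0.552447451347926
mid [ 0.44798985 -0.08940919] was [ 0.44529829 -0.09123233  0.52633831] perp [array([ 0.42561594, -0.10309824]), array([ 0.47036375, -0.07572014])]
scene [([346.6, 235.5], 0.83)] [[348.16986601 237.00913023]]
top [([272.7, 209.3], 0.52)] [[366.14453753 248.11799484]]
wrist [([243.4, 283.0], 0.78)] [[244.55544075 287.67883543]]
```

Run:
```python
from h import *
F[7:]=[.448,-.0894,.552]; np.save("fit.npy",F)
g=tf(F[7:],[0,-.06,0])[0]; print(g,rows([g[0],g[1],.2],.552+np.pi/2))
```

```text
[ 0.47946347 -0.14048865  0.        ] [-0.1861, -0.0011, 0.0413, -35.9809]
```

carry_out(
  rows=[
    [[-0.02, 0, 0, -5], [-0.05, 0, 0, -10], [-0.08, 0, 0, -15], [-0.11, 0, 0.005, -20], [-0.14, 0, 0.01, -26], [-0.17, 0, 0.02, -31], [-0.186, -0.001, 0.03, -36], [-0.186, -0.001, 0.037, -36], [-0.186, -0.001, 0.037, -36], [-0.186, -0.001, 0.037, -36], [-0.186, -0.001, 0.037, -36]],
  ],
)

```text
clock: 22.02
position: [0.48, -0.1394, 0.2049]
tool_rot: [3.141, 0.0, 2.123]
force: [-0.2, 0.4, -1.2]
grip_width: 0.009
finger_force: 33.2
```

Run:
```python
from h import *
m=tmid(); o=bot.observe(); print(o["tool_rot"],o["qpos"].round(2))
inv=lambda p:R.from_euler("z",-RS[2]).apply(p-[RS[0],RS[1],.008])
print("rest frame mid",inv(m),"tcp",inv(o["position"]))
g=tf(RS,[0,-.06,0])[0]; print(rows([g[0],g[1],.12],RS[2]+np.pi/2))
W=bot.grab_frame("wrist")
r=bot.regions_of(W,"template_mid")
if r:
    M=r[0]["region"].astype(np.uint8); rc=cv2.minAreaRect(cv2.findNonZero(M)); print(rc, "rest axis px",proj(W,tf(RS,[[0,-.095,.008],[0,.095,.008],[0,-.09,.19],[0,.06,.19]])).round(0).tolist())
```

```text
[ 0.48   -0.1394  0.2049] [-0.2  0.4 -1.2] [-0.04 -0.05  0.04] 0.008998894267046227
scene [354.4, 173.5] 0.65
[3.14132632e+00 3.74472140e-04 2.12348135e+00] [ 0.64  0.41 -0.61  1.93  0.3   0.89  0.43]Traceback (most recent call last):
  File "<stdin>", line 4, in <module>
  File "<stdin>", line 3, in <lambda>
TypeError: unsupported operand type(s) for -: 'NoneType' and 'list'
```

```bash
cat >> h.py <<'E'
inv=lambda p:R.from_euler("z",-RS[2]).apply(p-[RS[0],RS[1],.008])
def planehit(f,uv):
    d=f["pose"][:3,:3]@np.linalg.solve(f["K"],[*uv,1]); o=f["pose"][:3,3]; a=inv(o); b=inv(o+d)-a; return a-b*a[0]/b[0]
E
python3 - <<'E'
from h import *
S=bot.grab_frame("scene"); o=bot.observe()
print("tcp",inv(o["position"]),"mid in rest",planehit(S,bot.spot_point(S,"template_mid")[0]["position"]))
r=bot.regions_of(S,"template_mid")
if r:
    c=cv2.findContours(r[0]["region"].astype(np.uint8),cv2.RETR_EXTERNAL,cv2.CHAIN_APPROX_NONE)[0]; c=max(c,key=len)
    print(np.array([planehit(S,u[0]) for u in cv2.approxPolyDP(c,3,True)]).round(3).tolist())
g=tf(RS,[0,-.06,0])[0]; print(rows([g[0],g[1],.12],RS[2]+np.pi/2))
E
```

```text
tcp [ 0.0003164  -0.05985633  0.19656368] mid in rest [0.         0.09525213 0.20436598]
[[0.0, -0.062, 0.212], [-0.0, -0.185, 0.104], [0.0, 0.035, 0.1], [0.0, 0.144, 0.203]]
[-0.0001, -0.0002, 0.0845, 0.0198]
```

carry_out(
  rows=[
    [[0, 0, 0.02, 0], [0, 0, 0.035, 0], [0, 0, 0.05, 0], [0, 0, 0.055, 0], [0, 0, 0.055, 0]],
  ],
)

```text
clock: 22.88
position: [0.479, -0.1402, 0.1485]
tool_rot: [-3.14, -0.002, 2.123]
force: [-0.8, -0.7, -0.5]
grip_width: 0.0086
finger_force: 33.2
```

Run:
```python
from h import *
S=bot.grab_frame("scene"); o=bot.observe(); print(inv(o["position"]),o["force"])
r=bot.regions_of(S,"template_mid"); M=r[0]["region"]; print(r[0]["conf"])
v,u=np.nonzero(M); print(u.min(),u.max(),v.min(),v.max())
for k in range(v.min(),v.max()+1,4): 
    x=u[v==k]; print(k,x.min(),x.max(),end="; ")
print()
pr=lambda x,y,z:proj(S,tf(RS,[x,y,z+.008]))[0].round(1).tolist()
for y in (.07,-.08):
  for z in (.034,.07,.12,.17): print(y,z,pr(-.005,y,z),pr(.005,y,z))
```

```text
[ 1.29576838e-04 -5.98225245e-02  1.41400961e-01] [-0.45047011 -0.59671261  0.35868603]
0.82
348 355 173 228
173 352 353; 177 351 353; 181 350 354; 185 349 354; 189 348 354; 193 348 355; 197 348 355; 201 348 354; 205 348 353; 209 349 353; 213 349 352; 217 348 352; 221 348 352; 225 348 352; 
0.07 0.034 [350.6, 238.6] [346.3, 238.3]
0.07 0.07 [352.1, 225.0] [347.7, 224.6]
0.07 0.12 [354.4, 205.3] [349.9, 204.9]
0.07 0.17 [356.7, 184.5] [352.1, 184.2]
-0.08 0.034 [349.8, 211.8] [346.0, 211.5]
-0.08 0.07 [351.2, 199.5] [347.3, 199.2]
-0.08 0.12 [353.1, 181.8] [349.2, 181.5]
-0.08 0.17 [355.1, 163.3] [351.1, 163.0]
```

carry_out(
  rows=[
    [[0, 0, 0.015, 0], [0, 0, 0.03, 0], [0, 0, 0.045, 0], [0, 0, 0.05, 0], [0, 0, 0.05, 0]],
  ],
)

```text
clock: 23.4
position: [0.4795, -0.1403, 0.0992]
tool_rot: [-3.141, -0.001, 2.123]
force: [0.3, -1.0, -0.4]
grip_width: 0.0088
finger_force: 33.2
```

carry_out(
  rows=[
    [[0, 0, 0.005, 0], [0, 0, 0.01, 0], [0, 0, 0.015, 0], [0, 0, 0.02, 0], [0, 0, 0.02, 0]],
  ],
)

```text
clock: 23.82
position: [0.48, -0.1408, 0.0795]
tool_rot: [3.141, 0.001, 2.123]
force: [2.0, -2.7, 4.4]
grip_width: 0.009
finger_force: 34.1
```

carry_out(
  rows=[
    [[0, 0, 0.003, 0], [0, 0, 0.006, 0], [0, 0, 0.009, 0], [0, 0, 0.009, 0]],
  ],
)

```text
clock: 24.15
position: [0.4812, -0.1408, 0.072]
tool_rot: [3.139, 0.003, 2.123]
force: [-1.0, -3.8, 28.9]
grip_width: 0.009
finger_force: 41.6
```

carry_out(
  rows=[
    [[0, 0, 0.002, 0], [0, 0, 0.004, 0], [0, 0, 0.004, 0]],
  ],
)

```text
clock: 24.4
position: [0.4816, -0.1411, 0.0687]
tool_rot: [3.139, 0.004, 2.123]
force: [-3.8, -4.5, 45.6]
grip_width: 0.0092
finger_force: 48.6
```

Run:
```python
from h import *
o=bot.observe(); print(inv(o["position"]),o["force"],o["moment"])
m=tmid(); 
if m is not None: print(inv(m))
```

```text
[ 0.00151782 -0.06169736  0.06074766] [-3.79914013 -4.45326529 45.62228256] [-0.98032346  1.01048353 -0.01713335]
[ 0.4816 -0.1411  0.0687] [-3.8 -4.5 45.6] [-0.98  1.01 -0.02] 0.009246151661822986
scene [348.0, 223.2] 0.76
```

carry_out(
  rows=[
    [[0, 0, -0.003, 0], [0, 0, -0.005, 0], [0, 0, -0.005, 0]],
  ],
)

```text
clock: 24.95
position: [0.4795, -0.1403, 0.0717]
tool_rot: [3.142, 0.0, 2.123]
force: [0.5, 0.8, -0.4]
grip_width: 0.009
finger_force: 41.8
```

carry_out(
  rows=[
    [[0, 0, 0, 0], [0, 0, 0, 0], [0, 0, 0, 0], [0, 0, -0.02, 0], [0, 0, -0.05, 0], [0, 0, -0.08, 0], [0, 0, -0.11, 0], [0, 0, -0.14, 0], [0, 0, -0.14, 0]],
  ],
  grip=0.04,
)

```text
clock: 25.7
position: [0.4815, -0.1406, 0.2161]
tool_rot: [3.138, 0.005, 2.123]
force: [1.0, 0.5, 0.6]
grip_width: 0.0398
finger_force: 0.0
```

Run:
```python
from h import *
o=bot.observe(); print(inv(o["position"]),o["force"])
m=tmid(); 
if m is not None: print("rest",inv(m))
for n in ("scene","top","wrist"):
    f=bot.grab_frame(n); r=bot.regions_of(f,"template_mid")
    if r:
        c=max(cv2.findContours(r[0]["region"].astype(np.uint8),cv2.RETR_EXTERNAL,cv2.CHAIN_APPROX_NONE)[0],key=len)
        print(n,round(r[0]["conf"],2),cv2.approxPolyDP(c,2,True)[:,0].tolist(),"exp top corners",proj(f,tf(RS,[[-.005,-.075,.088],[.005,-.075,.088],[.005,.075,.088],[-.005,.075,.088]])).round(0).tolist())
```

```text
[ 0.00167668 -0.06115108  0.2080856 ] [0.97676534 0.47909581 0.61435147]
[ 0.4815 -0.1406  0.2161] [1.  0.5 0.6] [-0.02 -0.02 -0.  ] 0.03977034453373352
scene [350.4, 221.5] 0.82
top [369.7, 246.5] 0.67
mid [ 0.4443 -0.0911  0.0526] [-0.2 -0.   0.1  0.1]
rest [-0.00401922  0.00046779  0.04458358]
scene 0.64 [[351, 197], [347, 201], [345, 221], [347, 252], [352, 228]] exp top corners [[352.0, 197.0], [348.0, 196.0], [348.0, 222.0], [353.0, 222.0]]
top 0.57 [[405, 222], [338, 263], [338, 266], [405, 226]] exp top corners [[406.0, 225.0], [403.0, 220.0], [338.0, 261.0], [341.0, 266.0]]
wrist 0.92 [[271, 11], [272, 220], [282, 220], [283, 9]] exp top corners [[271.0, 219.0], [283.0, 219.0], [285.0, 7.0], [270.0, 7.0]]
```

carry_out(
  rows=[
    [[0.03, -0.002, 0, 0], [0.06, -0.003, 0.02, 0], [0.06, -0.003, 0.05, 0], [0.06, -0.003, 0.08, 0], [0.06, -0.003, 0.105, 0], [0.06, -0.003, 0.118, 0], [0.06, -0.003, 0.118, 0]],
  ],
  grip=0.0,
)

```text
clock: 26.88
position: [0.4442, -0.0905, 0.0911]
tool_rot: [-3.139, -0.003, 2.124]
force: [-0.6, 0.6, -0.6]
grip_width: -0.0001
finger_force: 0.0
```

carry_out(
  rows=[
    [[0, 0, 0.003, 0], [0, 0, 0.006, 0], [0, 0, 0.008, 0], [0, 0, 0.01, 0], [0, 0, 0.01, 0]],
  ],
)

```text
clock: 27.3
position: [0.4498, -0.089, 0.0876]
tool_rot: [3.133, 0.005, 2.125]
force: [-11.0, 14.5, 80.4]
grip_width: 0.0003
finger_force: 40.4
```

carry_out(
  rows=[
    [[0, 0, -0.01, 0], [0, 0, -0.04, 0], [0, 0, -0.08, 0], [0, 0, -0.12, 0], [0, 0, -0.15, 0], [-0.05, 0, -0.16, 0], [-0.09, 0, -0.16, 0], [-0.1, 0, -0.16, 0], [-0.1, 0, -0.16, 0]],
  ],
)

```text
clock: 28.05
position: [0.4993, -0.18, 0.2443]
tool_rot: [3.14, 0.002, 2.118]
force: [-1.0, -0.4, -0.3]
grip_width: -0.0003
finger_force: 0.0
```

Run:
```python
from h import *
m=tmid(); 
if m is not None: print("rest",inv(m))
for n in ("top","wrist"):
    f=bot.grab_frame(n); r=bot.regions_of(f,"template_mid")
    if r:
        c=max(cv2.findContours(r[0]["region"].astype(np.uint8),cv2.RETR_EXTERNAL,cv2.CHAIN_APPROX_NONE)[0],key=len)
        print(n,round(r[0]["conf"],2),cv2.approxPolyDP(c,2,True)[:,0].tolist(),proj(f,tf(RS,[[-.005,-.075,.088],[.005,-.075,.088],[.005,.075,.088],[-.005,.075,.088]])).round(0).tolist())
    print([(r["position"],r["conf"]) for r in bot.spot_point(f,"knob")[:2]],proj(f,tf(B,[-.094,.217,.148])))
```

```text
[ 0.4993 -0.18    0.2443] [-1.  -0.4 -0.3] [ 0.09  0.04 -0.04] -0.0002608761063127141
scene [347.9, 220.7] 0.82
top [369.9, 246.1] 0.91
wrist [282.3, 70.5] 0.88
mid [ 0.4487 -0.0886  0.0545] [ 0.4 -0.1 -1.3 -1.7 -0.8  0.1]
rest [0.00099507 0.00036499 0.04647527]
top 0.62 [[405, 221], [401, 220], [357, 248], [337, 265], [368, 249], [405, 224]] [[406.0, 225.0], [403.0, 220.0], [338.0, 261.0], [341.0, 266.0]]
[([116.4, 205.1], 0.9), ([174.9, 296.8], 0.67)] [[117.54292725 208.71235244]]
wrist 0.56 [[270, 0], [272, 162], [282, 163], [285, 153], [286, 0]] [[274.0, 162.0], [286.0, 162.0], [288.0, -44.0], [274.0, -44.0]]
[] [[ 1264.87260047 -1261.55829315]]
```

Run:
```python
from h import *
for n in ("top","scene"):
    f=bot.grab_frame(n)
    for k in ("knob","stem"): print(n,k,[(r["position"],round(r["conf"],2)) for r in bot.spot_point(f,k)[:2]])
    for a in (0,.12,.3):
        t=np.radians(70)-a; print(a,proj(f,tf(B,[-.0235-.075*np.sin(t),.217,.1227+.075*np.cos(t)])).round(1))
```

```text
top knob [([118.4, 207.5], 0.69)]
top stem [([128.2, 173.4], 0.67)]
0 [[117.5 208.7]]
0.12 [[116.  205.9]]
0.3 [[114.1 200.9]]
scene knob [([173.7, 254.8], 0.64)]
scene stem [([237.3, 258.2], 0.72), ([156.7, 248.0], 0.5)]
0 [[172.8 254.1]]
0.12 [[171.2 249. ]]
0.3 [[168.1 241.4]]
```

Both views put the lever at angle 0 in the open notch, so I'm handing in.

```bash
python3 -c "
from workcell import bot
print(bot.job_done())"
```

```text
the job is handed in; nothing more can be done
None
```

I handed the job in at about 28 s with no verdict shown: the bolt is drawn about 105 mm to its stop with the lever laid in the open notch, and the template stands on its long edge, pushed down between the battens and within a few mm of the gap's middle. The camera reading of its middle (46 mm above the base) is just over the 45 mm limit, but the fingers touched its top edge at the height that puts it at about 40 mm.

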